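# Load the spectrometer's changer tray with the calibration series

### The arm

A 6-joint arm with a two-finger parallel gripper is mounted at the origin on the work surface. World frame = base frame: x ahead of the robot, y to its left, z up, the work surface at z = 0. Lengths are in m, angles in degrees, forces in N, time in s.
With the tool pointing down it reaches from about 0.3 to 0.825 m from the base axis. Payload 5.4 kg.
Tool frame: the origin (TCP) lies on the centre line of the jaws, within the pads' length; the fingertips stand 22 mm ahead of it and the grasp point (between the pads) lies 3 mm ahead of it; z points along the fingers, y is the line along which they close (so a half turn about z gives the same grasp; the last joint's range is limited). The gripper opens to 92 mm and grips with 3 to 60 N. Pads are 20 mm wide; open, the fingers measure 128 mm over their backs; the gripper's body (75 mm by 189 mm) begins 69 mm behind the grasp point.
Start: joints at [55.457, 9.076, 91.501, -0, 79.423, -12.038], TCP at [0.22, 0.531, 0.237] pointing down, gripper open.
Joint ranges: [-166.64, 166.64], [-54.1, 131.32], [10.49, 154.53], [-73.88, 253.88], [9.74, 151.15], [-171.62, 171.62]. Speed limits (degrees/s): [147.25, 147.25, 180, 180, 180, 180].

### API

Orientations are given as [roll, pitch, yaw] about the fixed x, y, z axes, in that order (R = Rz(yaw) Ry(pitch) Rx(roll)).
In Python, from bench import * gives the robot as it stands. The module is installed in compiled form; this text tells all that it offers.
- The arm moves only by the tool move_arm, never from a script. Its argument "series" is one flat list of numbers, 7 for each row, row after row: the shift along the tool's x, y, z in units of 0.5 m (1.0 is 0.5 m), then the turn, a rotation vector about the tool's x, y, z in units of 180 degrees (1.0 is 180 degrees), then the closure, from 0 (fully open) to 1 (shut). A call has 1 to 12 rows; each row shifts and turns the commanded pose from where the row before left it, along the tool's axes as they then stand; what a row does not reach is not made up. A row lasts 1/8 s, in which the tool goes at most 62.5 mm and 10.7 degrees, less where a joint would pass 70% of its speed; a pose out of reach is approached as far as the arm can. A call with a number of a shift or a turn outside -1 to 1 is refused whole. A call with a gripper value outside its range is refused whole. The fingers move at their own pace and stop on an object; "grip_force" is the grip in N (left out, the last holds). Time passes only in rows, so rows that do not move let the fingers close. It gives the time, the measured TCP pose, the force, the opening and the grip force at its end, in the units of the state.
- read_state(): the state, without advancing time (a new reading comes with each control period).
- grab_frame(name): name is "scene" or "top" or "wrist"; returns a dict with "img" (420x560x3 uint8, blue, green, red), "vertical_fov" (degrees; the focal length in pixels is half the picture's height over the tangent of half this angle, whatever the lens; pixels are square), "cx", "cy" (the principal point, pixels), "rvec" (rotation vector, rad) and "tvec" (3), from world to camera coordinates, as OpenCV has them; the wrist camera has in their place "tool_from_camera" (4x4, takes a point from camera to tool coordinates, whose origin is the TCP and whose axes are the flange's). Camera axes: x right, y down, z forward; pixel columns grow to the right and rows downward; lengths in m; the calibration is good to about 2 mm. A picture is of the moment at which its call begins: read the wrist's pose just before it. There is no depth.
- close_job(): hands the job in; it is judged then, once.
The state is a dict: "clock": time; "qpos": joint angles; "qd": joint speeds; "joint_torque": joint torques, N m; "position": TCP position; "orientation": TCP orientation; "contact_force": force on the tool from outside, world axes, zero at the start; "ft_torque": the same for the moment, N m; "grip_width": finger opening in m; "gripper_force": force on a finger pad.
Only numpy, scipy, OpenCV 4.12 (cv2) and the standard library are available. Lean on these libraries where they do the work, as an engineer would, in place of code of your own. Each camera call takes 0.05 s, during which the arm holds its last target. There are 200 camera calls.

### The job

Move the four sample cups from the blue prep rack into the black nests of the metal changer tray, one cup per nest, so that the row reads white, yellow, red, black starting from the nest beside the green flag. Keep every cup upright, set it down gently so that it stands flat on the floor of its nest, never drop it, and let go of it. Do not push or tip the amber jar that stands between.

Things in the scene. Friction and masses are not known exactly. Their poses are not given: they have to be found in the camera images.
- cup_white: sample cup: upright cylinder 36 mm across, 42 mm tall, about 45 g, white with a white lid (top 14 mm) and thin white stripe. Origin: centre of underside, z up, any yaw. Starts in a cell of the blue rack: 4 cells in a straight row, 66 mm apart (cup up to 3 mm off centre), floor 10 mm above the table, cell 61 mm along the row, 67 across, ribs 4 mm high. Grip across the row
- cup_yellow: sample cup: upright cylinder 36 mm across, 42 mm tall, about 45 g, white with a yellow lid (top 14 mm) and thin yellow stripe. Origin: centre of underside, z up, any yaw. Starts in a cell of the blue rack: 4 cells in a straight row, 66 mm apart (cup up to 3 mm off centre), floor 10 mm above the table, cell 61 mm along the row, 67 across, ribs 4 mm high. Grip across the row
- cup_red: sample cup: upright cylinder 36 mm across, 42 mm tall, about 45 g, white with a red lid (top 14 mm) and thin red stripe. Origin: centre of underside, z up, any yaw. Starts in a cell of the blue rack: 4 cells in a straight row, 66 mm apart (cup up to 3 mm off centre), floor 10 mm above the table, cell 61 mm along the row, 67 across, ribs 4 mm high. Grip across the row
- cup_black: sample cup: upright cylinder 36 mm across, 42 mm tall, about 45 g, white with a black lid (top 14 mm) and thin black stripe. Origin: centre of underside, z up, any yaw. Starts in a cell of the blue rack: 4 cells in a straight row, 66 mm apart (cup up to 3 mm off centre), floor 10 mm above the table, cell 61 mm along the row, 67 across, ribs 4 mm high. Grip across the row
- seat_a: round black nest fixed on the metal tray, an end nest. Straight row a-b-c-d, 66 mm apart, along its x axis (a to d). All look alike; the green flag tells which is first. Outside 60 mm, inside 54 mm across; rim 8 mm, flat floor 4 mm above its underside. Origin: centre of underside, 10 mm above the table, z up
- seat_b: round black nest fixed on the metal tray, between a and c. Straight row a-b-c-d, 66 mm apart, along its x axis (a to d). All look alike; the green flag tells which is first. Outside 60 mm, inside 54 mm across; rim 8 mm, flat floor 4 mm above its underside. Origin: centre of underside, 10 mm above the table, z up
- seat_c: round black nest fixed on the metal tray, between b and d. Straight row a-b-c-d, 66 mm apart, along its x axis (a to d). All look alike; the green flag tells which is first. Outside 60 mm, inside 54 mm across; rim 8 mm, flat floor 4 mm above its underside. Origin: centre of underside, 10 mm above the table, z up
- seat_d: round black nest fixed on the metal tray, the other end nest. Straight row a-b-c-d, 66 mm apart, along its x axis (a to d). All look alike; the green flag tells which is first. Outside 60 mm, inside 54 mm across; rim 8 mm, flat floor 4 mm above its underside. Origin: centre of underside, 10 mm above the table, z up
- start_flag: green block, 18 mm along the row, 60 mm across it, 20 mm high, fixed on one end of the changer tray, 51 mm from the centre of the nearest nest: that is the first nest. It is either beside nest a or beside nest d (the other end carries a low grey block, 8 mm high). Origin at the centre of its underside, 10 mm above the table
- jar: amber glass jar with a blue cap, 42 mm across, 65 mm tall, standing loose on the table between the rack and the tray; not part of the job. Origin at the centre of its underside, z up
Not all that is in view belongs to the job. There is more than one size of the cup_red; the one meant has the size given above. What is shaped like the cup_black but pink is not meant.

How it is judged:
By the outcome, as a careful person would: the job done as asked, in the order asked, and still so for the second after the job is handed in, with the robot touching nothing.
It also fails if it takes over 106 s, if anything falls off the work surface, if the arm or the gripper's body presses on something with over 40 N, if the wrist force passes 120 N, or if a joint passes its speed limit or range.

## Working session

There is one attempt and no reset: what is moved stays moved. The work goes in short steps, Python scripts to look and compute and a tool call to move; the robot and the scene stay as the last step left them, time stands still between calls to the robot, and variables do not carry over. Pictures are saved under pics/ and viewed, at most 14 in all, crops included, and the job is handed in when it is done.

Besides the shell and the picture viewer there is one more tool, called by a JSON object that holds its "fn" and its "kwargs". move_arm: Moves the arm, as the interface text tells. Its arguments: {"type":"object","properties":{"series":{"type":"array"},"grip_force":{"type":"number"}},"required":["series"]}

```bash
mkdir -p pics; cat > h.py <<'E'
import numpy as np, cv2, pickle
from bench import *
def grab(n):
    s=read_state(); f=grab_frame(n); f['state']=s; return f
def ray(f,u,v):
    F=210/np.tan(np.radians(f['vertical_fov']/2))
    d=np.array([(u-f['cx'])/F,(v-f['cy'])/F,1.])
    if 'rvec' in f:
        R,_=cv2.Rodrigues(np.array(f['rvec'],float)); t=np.array(f['tvec'],float).ravel()
        return -R.T@t, R.T@d
    from scipy.spatial.transform import Rotation as Ro
    T=np.array(f['tool_from_camera']); Rt=Ro.from_euler('xyz',f['state']['orientation'],degrees=True).as_matrix()
    return np.array(f['state']['position'])+Rt@T[:3,3], Rt@T[:3,:3]@d
def onplane(f,u,v,z):
    o,d=ray(f,u,v); return o+d*(z-o[2])/d[2]
E
python3 - <<'E'
from h import *
fs={}
for n in ['top','scene','wrist']:
    f=grab(n); fs[n]=f; cv2.imwrite(f'pics/{n}0.png',f['img'])
    print(n,f['vertical_fov'],f['cx'],f['cy'],f.get('rvec'),f.get('tvec'),f.get('tool_from_camera'))
pickle.dump(fs,open('f0.pkl','wb')); print(read_state())
E
```

```text
top 50.810502002825075 279.49277840969665 209.43250432480454 [ 2.01558644 -2.20206628  0.24240339] [0.00355561 0.53869126 0.82660613] None
scene 57.78351116209249 276.306893475003 208.06112232056708 [ 1.12786722  2.30670944 -1.08232225] [ 0.36274154 -0.22476888  1.04768515] None
wrist 63.984513353146475 284.2633130329056 218.5862973339908 None None [[-2.84728885e-04 -9.62192756e-01 -2.72369270e-01  7.66318358e-02]
 [ 9.99999941e-01 -2.21945433e-04 -2.61316486e-04  7.29455393e-05]
 [ 1.90985714e-04 -2.72369329e-01  9.62192763e-01 -1.47908641e-01]
 [ 0.00000000e+00  0.00000000e+00  0.00000000e+00  1.00000000e+00]]
{'clock': 0.15, 'qpos': array([ 5.54571683e+01,  9.10407979e+00,  9.15534562e+01, -1.40857680e-03,
        7.94223709e+01, -1.20374184e+01]), 'qd': array([ 0.02340768, -0.05089382, -0.32660651, -0.01165952, -0.12448934,
       -0.07228592]), 'joint_torque': array([-3.44282498e-04, -3.85917771e+01, -3.22433925e+01,  6.99615316e-02,
        3.51497869e-02, -1.20116520e-04]), 'position': array([0.21986269, 0.53083323, 0.23586652]), 'orientation': array([-1.79921561e+02, -1.53107781e-02,  1.57494836e+02]), 'contact_force': array([-0.11441775,  0.65122746,  0.31780477]), 'ft_torque': array([-0.0222241 ,  0.02312867, -0.03498   ]), 'gripper_force': 0.0, 'grip_width': 0.09164348256564064}
```

View pics/top0.png

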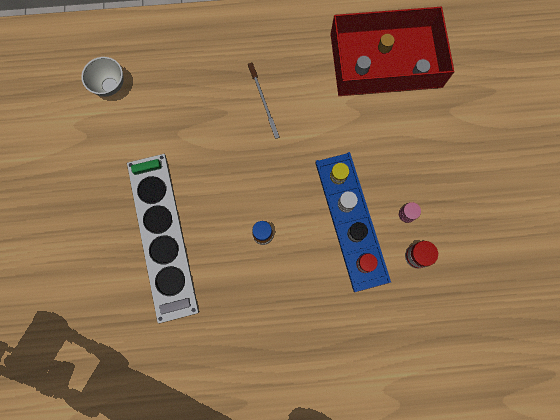

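View pics/scene0.png

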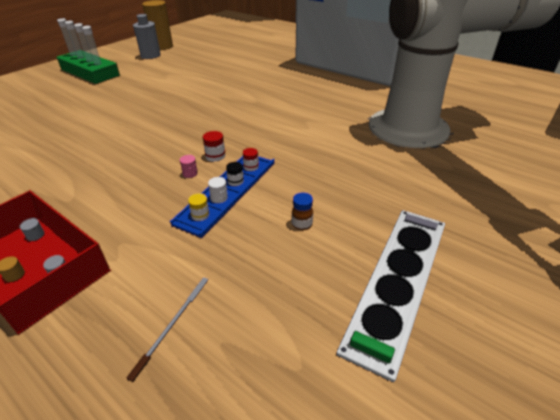

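```bash
python3 - <<'E'
from h import *
fs=pickle.load(open('f0.pkl','rb')); f=fs['top']; im=f['img']
hsv=cv2.cvtColor(im,cv2.COLOR_BGR2HSV); H,S,V=cv2.split(hsv)
o,_=ray(f,0,0); print('cam',o.round(3))
def blob(m,box):
    x0,y0,x1,y1=box; k=np.zeros_like(m,np.uint8); k[y0:y1,x0:x1]=m[y0:y1,x0:x1]*255
    c=max(cv2.findContours(k,0,1)[0],key=cv2.contourArea); return c
P={}
def show(n,m,box,z):
    c=blob(m,box); (u,v),r=cv2.minEnclosingCircle(c); M=cv2.moments(c); u2,v2=M['m10']/M['m00'],M['m01']/M['m00']
    P[n]=onplane(f,u2,v2,z); print(n,np.round([u,v,r,u2,v2],1),P[n].round(4))
sat=S>110
show('yellow',(abs(H.astype(int)-28)<6)&(S>150)&(V>120),(325,158,357,184),.05)
show('white',(S<60)&(V>150),(335,188,365,214),.05)
show('black',(V<45),(345,219,372,243),.05)
show('red',((H<8)|(H>172))&(S>120),(355,250,382,276),.05)
show('bigred',((H<8)|(H>172))&(S>120),(405,235,445,272),.05)
show('jar',(abs(H.astype(int)-110)<12)&(S>120),(245,215,280,250),.065)
for i,y in enumerate([190,219,250,281]):
    x=[152,157,164,170][i]; show('nest%d'%i,V<55,(x-18,y-16,x+18,y+16),.016)
show('flag',(abs(H.astype(int)-62)<15)&(S>120),(125,155,165,178),.03)
show('rack',(abs(H.astype(int)-112)<12)&(S>120),(305,145,400,300),.012)
b=cv2.minAreaRect(blob((abs(H.astype(int)-112)<12)&(S>120),(305,145,400,300)))
q=[onplane(f,*p,.012) for p in cv2.boxPoints(b)]; print(np.round(q,4))
N=np.array([P['nest%d'%i] for i in range(4)]); d=np.diff(N[:,:2],axis=0); print(np.linalg.norm(d,axis=1), np.degrees(np.arctan2(*(N[3]-N[0])[1::-1])))
C=np.array([P[k] for k in ['yellow','white','black','red']]); d=np.diff(C[:,:2],axis=0); print(np.linalg.norm(d,axis=1), np.degrees(np.arctan2(*(C[3]-C[0])[1::-1])))
cv2.imwrite('pics/crop.png',cv2.resize(im[145:300,305:450],None,fx=3.7,fy=3.7,interpolation=2))
E
```

```text
cam [ 0.346 -0.026  0.924]
yellow [340.1 170.7   8.3 340.2 170.6] [ 0.6097 -0.1763  0.05  ]
white [348.7 199.1   8.4 348.5 199.4] [ 0.5473 -0.1859  0.05  ]
black [357.9 230.7   9.3 358.1 230.7] [ 0.4816 -0.1972  0.05  ]
red [367.6 262.7   9.4 367.6 262.3] [ 0.4172 -0.2079  0.05  ]
bigred [424.  253.6  13.7 424.1 253.2] [ 0.4251 -0.3217  0.05  ]
jar [261.6 230.2   9.6 261.7 230.2] [ 0.4971 -0.0052  0.065 ]
nest0 [151.3 189.6  14.3 151.2 189.7] [0.6133 0.2226 0.016 ]
nest1 [157.3 219.2  14.6 157.1 219.1] [0.5484 0.2119 0.016 ]
nest2 [163.3 249.6  14.8 163.3 249.4] [0.4834 0.201  0.016 ]
nest3 [169.6 280.7  15.1 169.6 280.7] [0.4185 0.1904 0.016 ]
flag [145.5 166.   14.6 145.3 166.3] [0.6615 0.2299 0.03  ]
rack [353.  221.   70.8 352.3 222.4] [ 0.506  -0.1947  0.012 ]
[[ 0.6481 -0.1299  0.012 ]
 [ 0.666  -0.2115  0.012 ]
 [ 0.3773 -0.2568  0.012 ]
 [ 0.3621 -0.1801  0.012 ]]
[0.06579837 0.0658324  0.06577073] -170.6046173070958
[0.06312166 0.06669454 0.06523974] -170.68882320862159
```

View pics/crop.png

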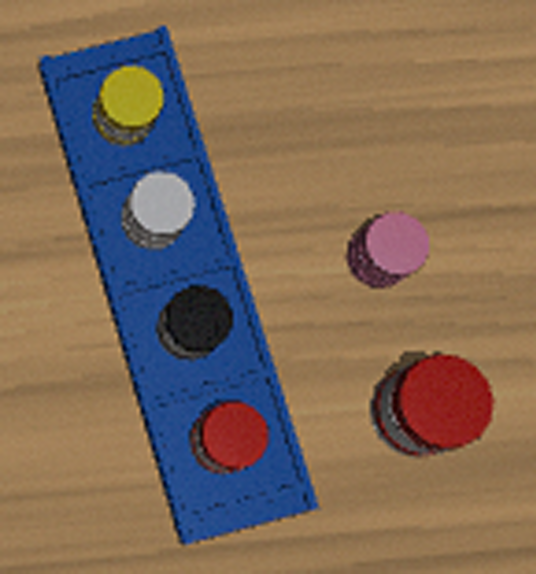

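Candidates in the top view: the red cup is either small red in the rack (368,262) or the larger red jar (424,253). The black cup is either black in the rack (358,231) or the pink one (411,211). The white cup is at (349,200) and the yellow at (341,171), with no look-alikes. The crop confirms that the four rack cups are the ones meant. The flag end is nest (151,190). Moving now.

{"fn": "move_arm", "kwargs": {"series": [0,0,0,0,0,-0.059,0.35,0,0,0,0,0,-0.059,0.35,0,0,0,0,0,-0.059,0.35,-0.026,-0.095,0,0,0,0,0.35,-0.026,-0.095,0,0,0,0,0.35,-0.026,-0.095,0,0,0,0,0.35,-0.026,-0.095,0,0,0,0,0.35,-0.026,-0.095,0,0,0,0,0.35,-0.026,-0.095,0,0,0,0,0.35,-0.026,-0.095,0,0,0,0,0.35,-0.026,-0.095,0,0,0,0,0.35,-0.026,-0.095,0,0,0,0,0.35], "grip_force": 12}}

```text
clock: 1.65
position: [0.4053, 0.1269, 0.2365]
orientation: [180.0, 0.0, -170.6]
contact_force: [0.6, 0.5, 0.5]
grip_width: 0.0597
gripper_force: 0.0
```

{"fn": "move_arm", "kwargs": {"series": [-0.026,-0.095,0,0,0,0,0.35,-0.026,-0.095,0,0,0,0,0.35,-0.026,-0.095,0,0,0,0,0.35,-0.026,-0.095,0,0,0,0,0.35,-0.026,-0.095,0,0,0,0,0.35,-0.026,-0.095,0,0,0,0,0.35,-0.026,-0.095,0,0,0,0,0.35,0,0,0,0,0,0,0.35,0,0,0,0,0,0,0.35]}}

```text
clock: 2.78
position: [0.5485, -0.1843, 0.2361]
orientation: [179.9, -0.0, -170.6]
contact_force: [-0.6, 0.1, 0.0]
grip_width: 0.0595
gripper_force: 0.0
```

```bash
cat >> h.py <<'E'
from scipy.spatial.transform import Rotation as Ro
CUP=dict(white=[.5473,-.1859],yellow=[.6097,-.1763],red=[.4172,-.2079],black=[.4816,-.1972])
NEST=[[.6133,.2226],[.5484,.2119],[.4834,.2010],[.4185,.1904]]
def go(x,y,z,yaw=189.35):
    "tool-axis shift in units to reach x,y,z, and yaw turn"
    s=read_state(); R=Ro.from_euler('xyz',s['orientation'],degrees=True)
    d=R.inv().apply(np.array([x,y,z])-s['position'])/.5
    w=(R.inv()*Ro.from_euler('xyz',[180,0,yaw],degrees=True)).as_rotvec()/np.pi
    print('t',s['clock'],'pos',s['position'].round(4),'rpy',s['orientation'].round(2),'w',round(s['grip_width'],4),'shift',d.round(4),'turn',w.round(4))
E
python3 - <<'E'
from h import *
go(*CUP['white'],.2)
f=grab('wrist'); cv2.imwrite('pics/w1.png',f['img']); pickle.dump(f,open('w1.pkl','wb'))
E
```

```text
t 2.775 pos [ 0.5485 -0.1843  0.2361] rpy [ 1.7993e+02 -5.0000e-02 -1.7065e+02] w 0.0595 shift [ 0.0028 -0.0029  0.0723] turn [ 0.0004 -0.0003  0.    ]
```

View pics/w1.png

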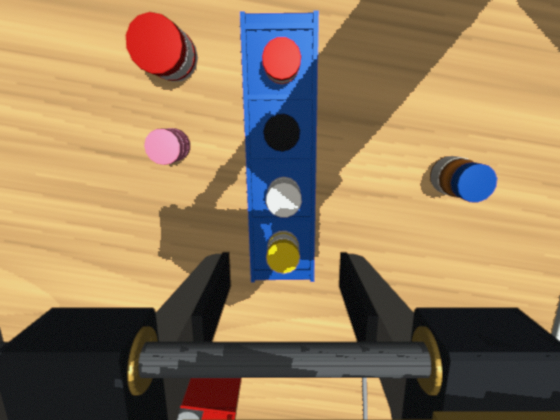

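The wrist view shows the lids at red (281,59), black (282,132), white (284,197) and yellow (284,257). I'll compare these with the top view.

```bash
python3 - <<'E'
from h import *
f=pickle.load(open('w1.pkl','rb'))
for n,u,v in [('red',281,59),('black',282,132),('white',283.5,198),('yellow',284,258)]: print(n,onplane(f,u,v,.052).round(4),CUP[n])
E
```

```text
red [ 0.4178 -0.2087  0.052 ] [0.4172, -0.2079]
black [ 0.4808 -0.1975  0.052 ] [0.4816, -0.1972]
white [ 0.5442 -0.1857  0.052 ] [0.5473, -0.1859]
yellow [ 0.6084 -0.1746  0.052 ] [0.6097, -0.1763]
```

{"fn": "move_arm", "kwargs": {"series": [0.0055,-0.0025,0.06,0,0,0,0.35,0,0,0.06,0,0,0,0.35,0,0,0.06,0,0,0,0.35,0,0,0.06,0,0,0,0.35,0,0,0.06,0,0,0,0.35,0,0,0.04,0,0,0,0.35,0,0,0.03,0,0,0,0.35,0,0,0.02,0,0,0,0.35,0,0,0,0,0,0,0.35]}}

```text
clock: 3.95
position: [0.5462, -0.1864, 0.0413]
orientation: [180.0, -0.0, -170.6]
contact_force: [-0.9, 0.7, 0.9]
grip_width: 0.0596
gripper_force: 0.0
```

{"fn": "move_arm", "kwargs": {"series": [0,0,0,0,0,0,0.5,0,0,0,0,0,0,0.6,0,0,0,0,0,0,0.7,0,0,0,0,0,0,0.9,0,0,0,0,0,0,0.9,0,0,0,0,0,0,0.9]}}

```text
clock: 4.7
position: [0.5468, -0.1868, 0.0422]
orientation: [-180.0, 0.0, -170.6]
contact_force: [-0.5, 0.9, 5.1]
grip_width: 0.0359
gripper_force: 12.0
```

{"fn": "move_arm", "kwargs": {"series": [0,0,-0.01,0,0,0,0.9,0,0,-0.03,0,0,0,0.9,0,0,-0.05,0,0,0,0.9,0,0,-0.05,0,0,0,0.9,0,0,-0.05,0,0,0,0.9,0,0,-0.04,0,0,0,0.9,0,0,0,0,0,0,0.9]}}

```text
clock: 5.58
position: [0.5476, -0.1873, 0.1591]
orientation: [-179.8, 0.2, -170.6]
contact_force: [0.7, -0.2, -0.3]
grip_width: 0.0357
gripper_force: 12.0
```

{"fn": "move_arm", "kwargs": {"series": [-0.0135,0.04,0,0,0,0,0.9,-0.027,0.08,0,0,0,0,0.9,-0.027,0.08,0,0,0,0,0.9,-0.027,0.08,0,0,0,0,0.9,-0.027,0.08,0,0,0,0,0.9,-0.027,0.08,0,0,0,0,0.9,-0.027,0.08,0,0,0,0,0.9,-0.027,0.08,0,0,0,0,0.9,-0.027,0.08,0,0,0,0,0.9,-0.02,0.06,0,0,0,0,0.9,-0.016,0.045,0,0,0,0,0.9,0,0,0,0,0,0,0.9]}}

```text
clock: 7.08
position: [0.612, 0.2246, 0.155]
orientation: [180.0, -0.2, -170.5]
contact_force: [-1.3, -0.3, -0.1]
grip_width: 0.0357
gripper_force: 12.0
```

```bash
python3 - <<'E'
from h import *
go(*NEST[0],.046)
f=grab('wrist'); cv2.imwrite('pics/w2.png',f['img']); pickle.dump(f,open('w2.pkl','wb'))
s=read_state(); print(s['contact_force'],s['gripper_force'])
E
```

```text
t 7.075 pos [0.612  0.2246 0.155 ] rpy [ 1.7998e+02 -1.6000e-01 -1.7047e+02] w 0.0357 shift [-0.0026 -0.0044  0.2179] turn [ 0.0001 -0.0009  0.001 ]
[ 0.30415627 -0.55471597 -1.05904717] 11.999952122569084
```

View pics/w2.png

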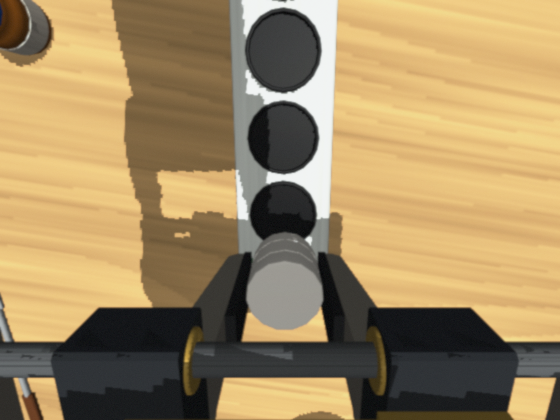

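The white cup hangs upright in the jaws at (284,290). Nests b, c and d are at (283,211), (283,136) and (283,49), centred on the jaw line. Lowering now.

{"fn": "move_arm", "kwargs": {"series": [-0.0025,-0.0045,0.05,0,0,0,0.9,0,0,0.05,0,0,0,0.9,0,0,0.05,0,0,0,0.9,0,0,0.03,0,0,0,0.9,0,0,0.02,0,0,0,0.9,0,0,0.01,0,0,0,0.9,0,0,0,0,0,0,0.9]}}

```text
clock: 8.0
position: [0.6154, 0.2203, 0.0519]
orientation: [-180.0, 0.0, -170.6]
contact_force: [-0.2, -0.1, -1.2]
grip_width: 0.0355
gripper_force: 12.0
```

{"fn": "move_arm", "kwargs": {"series": [0,0,0.002,0,0,0,0.9,0,0,0.002,0,0,0,0.9,0,0,0,0,0,0,0.9]}}

```text
clock: 8.38
position: [0.6152, 0.2203, 0.0498]
orientation: [-180.0, 0.0, -170.6]
contact_force: [-0.4, -0.4, -0.3]
grip_width: 0.0358
gripper_force: 12.0
```

```bash
python3 - <<'E'
from h import *
go(*NEST[0],.046)
print(read_state()['contact_force'])
f=pickle.load(open('w2.pkl','rb'))
for p,q in zip([(283,211),(283,136),(283,49)],NEST[1:]): print(onplane(f,*p,.016).round(4),q)
E
```

```text
t 8.375 pos [0.6152 0.2203 0.0498] rpy [-1.8000e+02  1.0000e-02 -1.7064e+02] w 0.0358 shift [0.003  0.0051 0.0075] turn [-0.      0.0001  0.0001]
[-0.38028129 -0.42011618 -0.26484959]
[0.6094 0.2229 0.016 ] [0.5484, 0.2119]
[0.5461 0.2124 0.016 ] [0.4834, 0.201]
[0.4813 0.2016 0.016 ] [0.4185, 0.1904]
```

The nests in that picture were in fact a, b and c, and their positions agree with the top view to about 3 mm. I'll trim the position and lower to contact.

{"fn": "move_arm", "kwargs": {"series": [0.004,0.005,0,0,0,0,0.9,0,0,0.002,0,0,0,0.9,0,0,0.002,0,0,0,0.9,0,0,0.0015,0,0,0,0.9,0,0,0,0,0,0,0.9]}}

```text
clock: 9.0
position: [0.6127, 0.2224, 0.0467]
orientation: [180.0, -0.0, -170.6]
contact_force: [-0.8, -0.4, -0.1]
grip_width: 0.0355
gripper_force: 12.0
```

{"fn": "move_arm", "kwargs": {"series": [0,0,0.001,0,0,0,0.9,0,0,0,0,0,0,0.9]}}

```text
clock: 9.25
position: [0.6127, 0.2224, 0.0463]
orientation: [-180.0, -0.0, -170.6]
contact_force: [0.8, -0.2, -0.2]
grip_width: 0.0356
gripper_force: 12.0
```

{"fn": "move_arm", "kwargs": {"series": [0,0,0.001,0,0,0,0.9,0,0,0,0,0,0,0.9]}}

```text
clock: 9.5
position: [0.6128, 0.2224, 0.0462]
orientation: [-180.0, 0.0, -170.6]
contact_force: [-1.4, -0.9, 2.5]
grip_width: 0.0358
gripper_force: 12.0
```

{"fn": "move_arm", "kwargs": {"series": [0,0,0.001,0,0,0,0.9,0,0,0,0,0,0,0.9]}}

```text
clock: 9.75
position: [0.6129, 0.2224, 0.0462]
orientation: [-180.0, -0.0, -170.6]
contact_force: [-4.1, -1.3, 5.4]
grip_width: 0.0357
gripper_force: 12.0
```

{"fn": "move_arm", "kwargs": {"series": [0,0,0,0,0,0,0.58,0,0,0,0,0,0,0.5,0,0,0,0,0,0,0.4,0,0,0,0,0,0,0.35,0,0,0,0,0,0,0.35,0,0,-0.02,0,0,0,0.35,0,0,-0.05,0,0,0,0.35,0,0,-0.05,0,0,0,0.35,0,0,-0.06,0,0,0,0.35,0,0,-0.04,0,0,0,0.35]}}

```text
clock: 11.0
position: [0.6136, 0.2225, 0.1579]
orientation: [180.0, 0.2, -170.6]
contact_force: [0.7, 0.9, 0.4]
grip_width: 0.0597
gripper_force: 0.0
```

{"fn": "move_arm", "kwargs": {"series": [0.014,-0.08,0,0,0,0,0.35,0.014,-0.08,0,0,0,0,0.35,0.014,-0.08,0,0,0,0,0.35,0.014,-0.08,0,0,0,0,0.35,0.014,-0.08,0,0,0,0,0.35,0.014,-0.08,0,0,0,0,0.35,0.014,-0.08,0,0,0,0,0.35,0.014,-0.08,0,0,0,0,0.35,0.014,-0.08,0,0,0,0,0.35,0.011,-0.064,0,0,0,0,0.35,0,0,0,0,0,0,0.35,0,0,0,0,0,0,0.35]}}

```text
clock: 12.5
position: [0.6088, -0.1747, 0.1553]
orientation: [180.0, -0.0, -170.6]
contact_force: [1.3, 0.3, -0.7]
grip_width: 0.0594
gripper_force: 0.0
```

```bash
python3 - <<'E'
from h import *
go(.609,-.1755,.041)
f=grab('top'); cv2.imwrite('pics/t2.png',cv2.resize(f['img'][140:340,110:410],None,fx=2,fy=2)); pickle.dump(f,open('t2.pkl','wb'))
E
```

```text
t 12.5 pos [ 0.6088 -0.1747  0.1553] rpy [ 1.7996e+02 -1.0000e-02 -1.7064e+02] w 0.0594 shift [-1.000e-04 -1.800e-03  2.287e-01] turn [ 0.0002 -0.      0.0001]
```

View pics/t2.png

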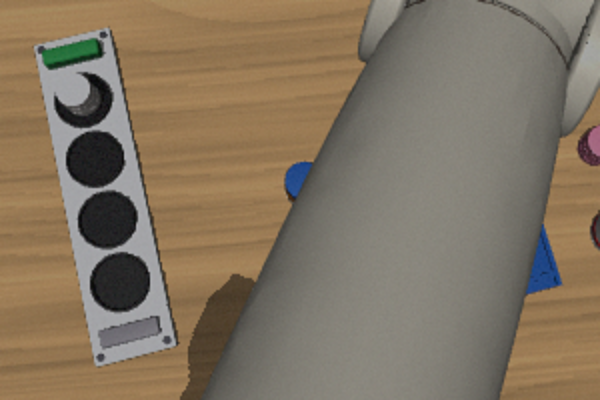

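The white cup stands in the first nest, with its lid at crop (75,90), beside the green flag. Next is yellow.

{"fn": "move_arm", "kwargs": {"series": [0,-0.002,0.05,0,0,0,0.35,0,0,0.05,0,0,0,0.35,0,0,0.05,0,0,0,0.35,0,0,0.04,0,0,0,0.35,0,0,0.03,0,0,0,0.35,0,0,0.009,0,0,0,0.35,0,0,0,0,0,0,0.35]}}

```text
clock: 13.42
position: [0.6093, -0.1766, 0.0411]
orientation: [-180.0, 0.0, -170.6]
contact_force: [-0.7, 0.1, 0.4]
grip_width: 0.0597
gripper_force: 0.0
```

{"fn": "move_arm", "kwargs": {"series": [0,0,0,0,0,0,0.5,0,0,0,0,0,0,0.6,0,0,0,0,0,0,0.7,0,0,0,0,0,0,0.9,0,0,0,0,0,0,0.9]}}

```text
clock: 14.05
position: [0.6094, -0.1767, 0.0414]
orientation: [-180.0, 0.0, -170.6]
contact_force: [-0.3, -0.7, 3.2]
grip_width: 0.0359
gripper_force: 12.0
```

```bash
python3 - <<'E'
from h import *
go(*NEST[1],.050)
f=pickle.load(open('t2.pkl','rb')); print(onplane(f,147.5,185.2,.056).round(4))
E
```

```text
t 14.05 pos [ 0.6094 -0.1767  0.0414] rpy [-1.7997e+02  4.0000e-02 -1.7065e+02] w 0.0359 shift [-0.0059  0.7867 -0.0176] turn [-0.0002  0.0002  0.    ]
[0.6115 0.2189 0.056 ]
```

{"fn": "move_arm", "kwargs": {"series": [0,0,-0.01,0,0,0,0.9,0,0,-0.03,0,0,0,0.9,0,0,-0.05,0,0,0,0.9,0,0,-0.05,0,0,0,0.9,0,0,-0.05,0,0,0,0.9,0,0,-0.04,0,0,0,0.9,0,0,0,0,0,0,0.9]}}

```text
clock: 14.92
position: [0.6102, -0.1771, 0.1583]
orientation: [-179.9, 0.2, -170.6]
contact_force: [0.1, 0.3, -1.0]
grip_width: 0.0357
gripper_force: 12.0
```

{"fn": "move_arm", "kwargs": {"series": [0,0.04,0,0,0,0,0.9,-0.001,0.08,0,0,0,0,0.9,-0.001,0.08,0,0,0,0,0.9,-0.001,0.08,0,0,0,0,0.9,-0.001,0.08,0,0,0,0,0.9,-0.001,0.08,0,0,0,0,0.9,-0.001,0.08,0,0,0,0,0.9,0,0.08,0,0,0,0,0.9,0,0.08,0,0,0,0,0.9,0,0.067,0,0,0,0,0.9,0,0.04,0,0,0,0,0.9,0,0,0,0,0,0,0.9]}}

```text
clock: 16.42
position: [0.547, 0.2133, 0.155]
orientation: [-180.0, -0.1, -170.5]
contact_force: [0.7, 0.2, 0.3]
grip_width: 0.0357
gripper_force: 12.0
```

{"fn": "move_arm", "kwargs": {"series": [0,0,0.05,0,0,0,0.9,0,0,0.05,0,0,0,0.9,0,0,0.05,0,0,0,0.9,0,0,0.03,0,0,0,0.9,0,0,0.02,0,0,0,0.9,0,0,0.008,0,0,0,0.9,0,0,0,0,0,0,0.9]}}

```text
clock: 17.3
position: [0.5484, 0.2122, 0.0522]
orientation: [-180.0, 0.0, -170.6]
contact_force: [-0.0, -0.4, -1.1]
grip_width: 0.0352
gripper_force: 12.0
```

```bash
python3 - <<'E'
from h import *
go(*NEST[1],.0454)
E
```

```text
t 17.3 pos [0.5484 0.2122 0.0522] rpy [-1.8000e+02  4.0000e-02 -1.7065e+02] w 0.0352 shift [ 0.0001 -0.0006  0.0137] turn [-0.      0.0002  0.    ]
```

{"fn": "move_arm", "kwargs": {"series": [0,0,0.004,0,0,0,0.9,0,0,0.003,0,0,0,0.9,0,0,0.002,0,0,0,0.9,0,0,0.002,0,0,0,0.9,0,0,0,0,0,0,0.9]}}

```text
clock: 17.92
position: [0.548, 0.2123, 0.0463]
orientation: [-180.0, -0.0, -170.6]
contact_force: [-0.4, 0.3, -0.4]
grip_width: 0.0359
gripper_force: 12.0
```

{"fn": "move_arm", "kwargs": {"series": [0,0,0.001,0,0,0,0.9,0,0,0.001,0,0,0,0.9,0,0,0,0,0,0,0.9]}}

```text
clock: 18.3
position: [0.5481, 0.2122, 0.0454]
orientation: [-180.0, 0.0, -170.6]
contact_force: [-0.5, 0.0, -0.5]
grip_width: 0.0357
gripper_force: 12.0
```

{"fn": "move_arm", "kwargs": {"series": [0,0,0.001,0,0,0,0.9,0,0,0,0,0,0,0.9]}}

```text
clock: 18.55
position: [0.5482, 0.2123, 0.0454]
orientation: [-180.0, 0.0, -170.6]
contact_force: [-3.6, -1.4, 5.5]
grip_width: 0.0357
gripper_force: 12.0
```

{"fn": "move_arm", "kwargs": {"series": [0,0,0.001,0,0,0,0.9,0,0,0,0,0,0,0.9]}}

```text
clock: 18.8
position: [0.5482, 0.2123, 0.0454]
orientation: [-180.0, -0.0, -170.6]
contact_force: [-4.9, -1.4, 9.1]
grip_width: 0.0355
gripper_force: 12.0
```

{"fn": "move_arm", "kwargs": {"series": [0,0,-0.001,0,0,0,0.9,0,0,0,0,0,0,0.58,0,0,0,0,0,0,0.5,0,0,0,0,0,0,0.4,0,0,0,0,0,0,0.35,0,0,0,0,0,0,0.35,0,0,-0.02,0,0,0,0.35,0,0,-0.05,0,0,0,0.35,0,0,-0.05,0,0,0,0.35,0,0,-0.06,0,0,0,0.35,0,0,-0.04,0,0,0,0.35]}}

```text
clock: 20.18
position: [0.5488, 0.2124, 0.1572]
orientation: [180.0, 0.1, -170.6]
contact_force: [-0.5, 0.4, 0.2]
grip_width: 0.0598
gripper_force: 0.0
```

{"fn": "move_arm", "kwargs": {"series": [0.0395,-0.0788,0,0,0,0,0.35,0.0395,-0.0788,0,0,0,0,0.35,0.0395,-0.0788,0,0,0,0,0.35,0.0395,-0.0788,0,0,0,0,0.35,0.0395,-0.0788,0,0,0,0,0.35,0.0395,-0.0788,0,0,0,0,0.35,0.0395,-0.0788,0,0,0,0,0.35,0.0395,-0.0788,0,0,0,0,0.35,0.0395,-0.0788,0,0,0,0,0.35,0.0395,-0.0788,0,0,0,0,0.35,0,0,0,0,0,0,0.35,0,0,0,0,0,0,0.35]}}

```text
clock: 21.68
position: [0.4172, -0.208, 0.1549]
orientation: [180.0, 0.0, -170.7]
contact_force: [0.8, -0.3, 0.1]
grip_width: 0.06
gripper_force: 0.0
```

```bash
python3 - <<'E'
from h import *
go(.4175,-.2083,.041)
E
```

```text
t 21.675 pos [ 0.4172 -0.208   0.1549] rpy [ 1.7996e+02  1.0000e-02 -1.7066e+02] w 0.06 shift [-0.0004 -0.0007  0.2277] turn [ 0.0002  0.     -0.0001]
```

{"fn": "move_arm", "kwargs": {"series": [0,-0.001,0.05,0,0,0,0.35,0,0,0.05,0,0,0,0.35,0,0,0.05,0,0,0,0.35,0,0,0.04,0,0,0,0.35,0,0,0.03,0,0,0,0.35,0,0,0.008,0,0,0,0.35,0,0,0,0,0,0,0.35]}}

```text
clock: 22.55
position: [0.4176, -0.209, 0.0411]
orientation: [-180.0, 0.0, -170.6]
contact_force: [0.8, -0.1, -0.6]
grip_width: 0.0596
gripper_force: 0.0
```

{"fn": "move_arm", "kwargs": {"series": [0,0,0,0,0,0,0.5,0,0,0,0,0,0,0.6,0,0,0,0,0,0,0.7,0,0,0,0,0,0,0.9,0,0,0,0,0,0,0.9]}}

```text
clock: 23.18
position: [0.4176, -0.2094, 0.0413]
orientation: [-180.0, 0.0, -170.6]
contact_force: [-0.1, 0.8, 4.2]
grip_width: 0.0359
gripper_force: 12.0
```

```bash
python3 - <<'E'
from h import *
go(*NEST[2],.050)
E
```

```text
t 23.175 pos [ 0.4176 -0.2094  0.0413] rpy [-1.7997e+02  2.0000e-02 -1.7065e+02] w 0.0359 shift [-0.2633  0.7884 -0.0177] turn [-0.0002  0.0001  0.    ]
```

{"fn": "move_arm", "kwargs": {"series": [0,0,-0.01,0,0,0,0.9,0,0,-0.03,0,0,0,0.9,0,0,-0.05,0,0,0,0.9,0,0,-0.05,0,0,0,0.9,0,0,-0.05,0,0,0,0.9,0,0,-0.04,0,0,0,0.9,0,0,0,0,0,0,0.9]}}

```text
clock: 24.05
position: [0.4184, -0.21, 0.1581]
orientation: [-179.8, 0.2, -170.6]
contact_force: [0.0, 0.2, -0.5]
grip_width: 0.0359
gripper_force: 12.0
```

{"fn": "move_arm", "kwargs": {"series": [-0.0134,0.04,0,0,0,0,0.9,-0.0267,0.08,0,0,0,0,0.9,-0.0267,0.08,0,0,0,0,0.9,-0.0267,0.08,0,0,0,0,0.9,-0.0267,0.08,0,0,0,0,0.9,-0.0267,0.08,0,0,0,0,0.9,-0.0267,0.08,0,0,0,0,0.9,-0.0267,0.08,0,0,0,0,0.9,-0.0267,0.08,0,0,0,0,0.9,-0.0227,0.068,0,0,0,0,0.9,-0.0134,0.04,0,0,0,0,0.9,0,0,0,0,0,0,0.9]}}

```text
clock: 25.55
position: [0.4823, 0.2019, 0.1548]
orientation: [-180.0, -0.1, -170.5]
contact_force: [0.5, -0.5, 0.4]
grip_width: 0.0358
gripper_force: 12.0
```

{"fn": "move_arm", "kwargs": {"series": [0,0,0.05,0,0,0,0.9,0,0,0.05,0,0,0,0.9,0,0,0.05,0,0,0,0.9,0,0,0.03,0,0,0,0.9,0,0,0.02,0,0,0,0.9,0,0,0.008,0,0,0,0.9,0,0,0,0,0,0,0.9]}}

```text
clock: 26.42
position: [0.4834, 0.201, 0.0522]
orientation: [-180.0, 0.0, -170.6]
contact_force: [0.3, -1.2, -0.8]
grip_width: 0.0357
gripper_force: 12.0
```

```bash
python3 - <<'E'
from h import *
go(*NEST[2],.0453)
E
```

```text
t 26.425 pos [0.4834 0.201  0.0522] rpy [-1.8000e+02  4.0000e-02 -1.7065e+02] w 0.0357 shift [ 0.     -0.0001  0.0138] turn [-0.      0.0002  0.    ]
```

{"fn": "move_arm", "kwargs": {"series": [0,0,0.004,0,0,0,0.9,0,0,0.003,0,0,0,0.9,0,0,0.002,0,0,0,0.9,0,0,0.002,0,0,0,0.9,0,0,0.001,0,0,0,0.9,0,0,0.001,0,0,0,0.9,0,0,0,0,0,0,0.9]}}

```text
clock: 27.3
position: [0.4831, 0.2011, 0.0454]
orientation: [-180.0, 0.0, -170.6]
contact_force: [0.1, 0.5, -0.4]
grip_width: 0.0356
gripper_force: 12.0
```

{"fn": "move_arm", "kwargs": {"series": [0,0,0.001,0,0,0,0.9,0,0,0,0,0,0,0.9]}}

```text
clock: 27.55
position: [0.4832, 0.201, 0.0453]
orientation: [-180.0, 0.0, -170.6]
contact_force: [-2.5, -0.6, 5.6]
grip_width: 0.0359
gripper_force: 12.0
```

{"fn": "move_arm", "kwargs": {"series": [0,0,0,0,0,0,0.58,0,0,0,0,0,0,0.5,0,0,0,0,0,0,0.4,0,0,0,0,0,0,0.35,0,0,0,0,0,0,0.35,0,0,-0.02,0,0,0,0.35,0,0,-0.05,0,0,0,0.35,0,0,-0.05,0,0,0,0.35,0,0,-0.06,0,0,0,0.35,0,0,-0.04,0,0,0,0.35]}}

```text
clock: 28.8
position: [0.4838, 0.2012, 0.1572]
orientation: [-180.0, 0.2, -170.6]
contact_force: [0.0, 0.4, 0.7]
grip_width: 0.06
gripper_force: 0.0
```

{"fn": "move_arm", "kwargs": {"series": [0.0133,-0.0785,0,0,0,0,0.35,0.0133,-0.0785,0,0,0,0,0.35,0.0133,-0.0785,0,0,0,0,0.35,0.0133,-0.0785,0,0,0,0,0.35,0.0133,-0.0785,0,0,0,0,0.35,0.0133,-0.0785,0,0,0,0,0.35,0.0133,-0.0785,0,0,0,0,0.35,0.0133,-0.0785,0,0,0,0,0.35,0.0133,-0.0785,0,0,0,0,0.35,0.0133,-0.0785,0,0,0,0,0.35,0,0,0,0,0,0,0.35,0,0,0,0,0,0,0.35]}}

```text
clock: 30.3
position: [0.4812, -0.1966, 0.1551]
orientation: [180.0, 0.0, -170.7]
contact_force: [-0.5, -0.4, 0.9]
grip_width: 0.0597
gripper_force: 0.0
```

```bash
python3 - <<'E'
from h import *
go(.4812,-.1974,.041)
E
```

```text
t 30.3 pos [ 0.4812 -0.1966  0.1551] rpy [ 1.7998e+02  1.0000e-02 -1.7065e+02] w 0.0597 shift [ 0.0004 -0.0017  0.2283] turn [ 0.0001  0.0001 -0.    ]
```

{"fn": "move_arm", "kwargs": {"series": [0,-0.0015,0.05,0,0,0,0.35,0,0,0.05,0,0,0,0.35,0,0,0.05,0,0,0,0.35,0,0,0.04,0,0,0,0.35,0,0,0.03,0,0,0,0.35,0,0,0.008,0,0,0,0.35,0,0,0,0,0,0,0.35]}}

```text
clock: 31.18
position: [0.4816, -0.1976, 0.0412]
orientation: [-180.0, 0.0, -170.6]
contact_force: [0.0, -0.1, 0.1]
grip_width: 0.0594
gripper_force: 0.0
```

{"fn": "move_arm", "kwargs": {"series": [0,0,0,0,0,0,0.5,0,0,0,0,0,0,0.6,0,0,0,0,0,0,0.7,0,0,0,0,0,0,0.9,0,0,0,0,0,0,0.9]}}

```text
clock: 31.8
position: [0.4817, -0.198, 0.0413]
orientation: [-180.0, 0.0, -170.6]
contact_force: [-0.1, 0.1, 4.6]
grip_width: 0.0355
gripper_force: 12.0
```

```bash
python3 - <<'E'
from h import *
go(*NEST[3],.050)
E
```

```text
t 31.8 pos [ 0.4817 -0.198   0.0413] rpy [-1.7997e+02  3.0000e-02 -1.7065e+02] w 0.0355 shift [-0.0016  0.7871 -0.0178] turn [-0.0002  0.0001  0.    ]
```

{"fn": "move_arm", "kwargs": {"series": [0,0,-0.01,0,0,0,0.9,0,0,-0.03,0,0,0,0.9,0,0,-0.05,0,0,0,0.9,0,0,-0.05,0,0,0,0.9,0,0,-0.05,0,0,0,0.9,0,0,-0.04,0,0,0,0.9,0,0,0,0,0,0,0.9]}}

```text
clock: 32.67
position: [0.4825, -0.1986, 0.1583]
orientation: [-179.8, 0.2, -170.6]
contact_force: [0.1, 0.5, -0.5]
grip_width: 0.0355
gripper_force: 12.0
```

{"fn": "move_arm", "kwargs": {"series": [0,0.04,0,0,0,0,0.9,-0.001,0.08,0,0,0,0,0.9,-0.001,0.08,0,0,0,0,0.9,0,0.08,0,0,0,0,0.9,0,0.08,0,0,0,0,0.9,0,0.08,0,0,0,0,0.9,0,0.08,0,0,0,0,0.9,0,0.08,0,0,0,0,0.9,0,0.08,0,0,0,0,0.9,0,0.067,0,0,0,0,0.9,0,0.04,0,0,0,0,0.9,0,0,0,0,0,0,0.9]}}

```text
clock: 34.17
position: [0.4164, 0.1919, 0.1546]
orientation: [180.0, -0.2, -170.5]
contact_force: [0.6, 0.7, -0.7]
grip_width: 0.0357
gripper_force: 12.0
```

{"fn": "move_arm", "kwargs": {"series": [0,0,0.05,0,0,0,0.9,0,0,0.05,0,0,0,0.9,0,0,0.05,0,0,0,0.9,0,0,0.03,0,0,0,0.9,0,0,0.02,0,0,0,0.9,0,0,0.008,0,0,0,0.9,0,0,0,0,0,0,0.9]}}

```text
clock: 35.05
position: [0.4187, 0.1906, 0.0521]
orientation: [-180.0, 0.0, -170.6]
contact_force: [0.4, -0.6, -0.2]
grip_width: 0.0357
gripper_force: 12.0
```

```bash
python3 - <<'E'
from h import *
go(*NEST[3],.0453)
E
```

```text
t 35.05 pos [0.4187 0.1906 0.0521] rpy [-1.8000e+02  3.0000e-02 -1.7065e+02] w 0.0357 shift [ 0.0004 -0.0004  0.0136] turn [-0.      0.0001  0.    ]
```

{"fn": "move_arm", "kwargs": {"series": [0,0,0.004,0,0,0,0.9,0,0,0.003,0,0,0,0.9,0,0,0.002,0,0,0,0.9,0,0,0.002,0,0,0,0.9,0,0,0.001,0,0,0,0.9,0,0,0.001,0,0,0,0.9,0,0,0,0,0,0,0.9]}}

```text
clock: 35.92
position: [0.4184, 0.1906, 0.0454]
orientation: [180.0, 0.0, -170.6]
contact_force: [-0.2, -0.5, -0.5]
grip_width: 0.0355
gripper_force: 12.0
```

{"fn": "move_arm", "kwargs": {"series": [0,0,0.001,0,0,0,0.9,0,0,0,0,0,0,0.9]}}

```text
clock: 36.17
position: [0.4185, 0.1907, 0.0453]
orientation: [-180.0, -0.0, -170.6]
contact_force: [-2.9, 0.0, 5.2]
grip_width: 0.0357
gripper_force: 12.0
```

Contact made. Next I'll release, rise and move aside to look.

{"fn": "move_arm", "kwargs": {"series": [0,0,0,0,0,0,0.58,0,0,0,0,0,0,0.5,0,0,0,0,0,0,0.4,0,0,0,0,0,0,0.35,0,0,0,0,0,0,0.35,0,0,-0.02,0,0,0,0.35,0,0,-0.05,0,0,0,0.35,0,0,-0.05,0,0,0,0.35,0,0,-0.06,0,0,0,0.35,0,0,-0.06,0,0,0,0.35,0,0,-0.06,0,0,0,0.35]}}

```text
clock: 37.55
position: [0.4184, 0.1907, 0.1966]
orientation: [-180.0, 0.1, -170.6]
contact_force: [0.2, 0.9, -0.0]
grip_width: 0.0595
gripper_force: 0.0
```

{"fn": "move_arm", "kwargs": {"series": [0,0.08,0,0,0,0,0.35,0,0.08,0,0,0,0,0.35,0,0.08,0,0,0,0,0.35,0,0.08,0,0,0,0,0.35,0,0.08,0,0,0,0,0.35,0,0.08,0,0,0,0,0.35,0,0,0,0,0,0,0.35,0,0,0,0,0,0,0.35]}}

```text
clock: 38.55
position: [0.3795, 0.4269, 0.1951]
orientation: [-180.0, 0.0, -170.6]
contact_force: [1.2, 0.2, 0.1]
grip_width: 0.0599
gripper_force: 0.0
```

```bash
python3 - <<'E'
from h import *
f=grab('top'); g=grab('scene'); cv2.imwrite('pics/t3.png',cv2.resize(f['img'][140:340,110:410],None,fx=2,fy=2)); cv2.imwrite('pics/s3.png',cv2.resize(g['img'][120:400,160:460],None,fx=2,fy=2))
print(read_state()['position'])
E
```

```text
[0.37970734 0.4264521  0.19505016]
```

View pics/t3.png

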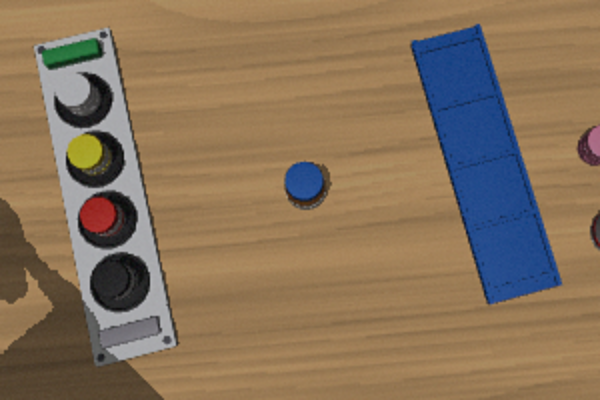

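View pics/s3.png

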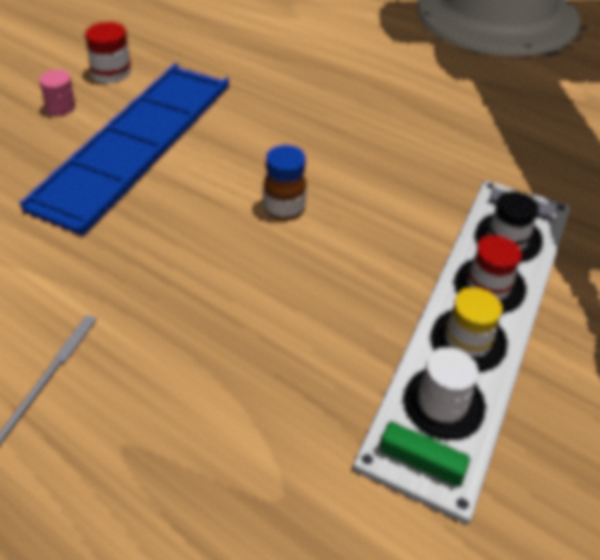

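The scene crop shows white (450,385), yellow (477,320), red (497,265) and black (515,215) standing in order from the green flag. All four are upright, and the jar at (285,182) looks undisturbed.

```bash
python3 -c "
from bench import *
print(close_job())"
```

```text
the job is handed in; nothing more can be done
None
```

All four cups stand upright and released in their nests, reading white, yellow, red, black from the green flag; the jar was left untouched, and the job was handed in at about 39 s of the 106 s allowed.

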